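# Show which paint, which brush and where on the picture

### The job

Show how the picture on the easel is to be finished, by pointing only: point at the jar of blue paint in the tray, then at the wide flat brush on the brush rest, then at the middle of the bare white patch on the picture. At each, bring the fingertips to about two centimetres above or in front of it and keep still for two seconds; point at no other jar, brush or knife, and touch, shift or lift nothing. Finish while still pointing at the white patch.

Things in the scene. Friction and masses are not known exactly. Their poses are not given: they have to be found in the camera images.
- blue_jar: closed round paint jar, lid and body blue with a blank white paper band round the side, diameter 62, height 72; stands upright in the wooden tray. Origin: centre of its underside, z up; the lid's top is 72 above it (sizes in mm)
- red_jar: closed round paint jar, lid and body red with a blank white paper band round the side, diameter 62, height 72; stands upright in the wooden tray. Origin: centre of its underside, z up; the lid's top is 72 above it (sizes in mm)
- yellow_jar: closed round paint jar, lid and body yellow with a blank white paper band round the side, diameter 62, height 72; stands upright in the wooden tray. Origin: centre of its underside, z up; the lid's top is 72 above it (sizes in mm)
- green_jar: closed round paint jar, lid and body green with a blank white paper band round the side, diameter 62, height 72; stands upright in the wooden tray. Origin: centre of its underside, z up; the lid's top is 72 above it (sizes in mm)
- paint_tray: low open wooden tray, 240 (x) by 165 (y), walls 45 high, fixed on the table left or right of the easel; the four jars stand in it in two rows of two, their lids about 80 above the table. Origin: centre of its underside (sizes in mm)
- flat_brush: wide flat paint brush lying on the brush rest: red wooden handle, 40 wide steel ferrule and straw-coloured bristles; 240 long (x from -115 at the handle's end to +125 at the bristles' end), 10 thick. Origin: on the underside of the handle, mid-length, about 30 above the table; x runs along the handle to the bristles, z up (sizes in mm)
- round_brush: thin round brush, pale wooden handle of diameter 10, brass ferrule, pointed bristles, x from -115 to +124; lies on the brush rest. Origin: underside, mid-length; x to the bristles (sizes in mm)
- palette_knife: palette knife, dark wooden handle of diameter 16, narrow steel blade, x from -115 to +118; lies on the brush rest. Origin: underside, mid-length; x to the blade's tip (sizes in mm)
- brush_rest: dark wooden rest, 150 (x) by 160 (y), fixed on the table on the other side of the easel; two notched cross bars carry the two brushes and the knife side by side along its x, 52 apart, undersides 30 above the table; divider ridges rise to 40. Origin: centre of its underside (sizes in mm)
- easel: wooden table easel fixed on the table, base 270 (x) by 240 (y), board 260 wide sloping up away from the robot at 30 degrees from horizontal; ledge below and clamp with brass screw above the picture; highest point about 185. Origin: centre of its underside, z up (sizes in mm)
- picture: small blue picture on the easel, 210 wide, 172 up the slope, 18 thick, its painted face tilted 30 degrees towards the robot. Origin: on the table plane below it, z up, x away from the robot (the frame is not tilted) (sizes in mm)
- patch (a point): centre of the bare white patch on the picture's face, 64 wide and 56 up the slope, about 110 above the table. Its z axis points straight out of the painted face (30 degrees from vertical, leaning towards the robot), x up the slope, y to the left across the picture (sizes in mm)
- tape_roll: roll of cream masking tape lying flat between robot and easel, outer diameter 104, hole 76, 25 high. Origin: centre of its underside. (Not listed: a white pot of brushes, 230 high, and a white spray bottle, 200 high, stand at the back corners of the work area, at least 60 beyond the far ends of tray and brush rest) (sizes in mm)
There are look-alikes about, which are no part of the job. Of the things that look like the yellow_jar, the smallest one is meant.

How it is judged:
By the outcome, as a careful person would: the job done as asked, in the order asked, and still so for the second after the job is handed in, with the robot touching nothing.
It also fails if it takes over 64 s, if anything falls off the work surface, if the arm or the gripper's body presses on something with over 40 N, if the wrist force passes 120 N, or if a joint passes its speed limit or range.

### The arm

A 7-joint arm with a two-finger parallel gripper is mounted at the origin on the work surface. World frame = base frame: x ahead of the robot, y to its left, z up, the work surface at z = 0. Lengths are in m, angles in rad, forces in N, time in s.
With the tool pointing down it reaches from about 0.425 to 0.825 m from the base axis. Payload 3.6 kg.
Tool frame: the origin (TCP) lies between the finger pads, 19 mm behind the fingertips; this is the grasp point; z points along the fingers, y is the line along which they close (so a half turn about z gives the same grasp; the last joint's range is limited). The gripper opens to 85 mm and grips with 20 to 120 N. Pads are 22 mm wide; open, the fingers measure 114 mm over their backs; the gripper's body (76 mm by 85 mm) begins 54 mm behind the grasp point. The pads swing forward as they close: fully open they stand 13 mm farther back than shut.
Start: joints at [-1.127, 0.615, -0.013, 1.423, 0.008, 1.103, -0.04], TCP at [0.295, 0.579, 0.25] pointing down, gripper open.
Joint ranges: [-3.12, 3.12], [-0.3, 2.06], [-1.34, 1.32], [0.26, 2.42], [-1.36, 4.5], [0.01, 1.98], [-2.84, 2.84]. Speed limits (rad/s): [2.79, 2.79, 3.14, 3.14, 3.14, 3.14, 3.14].

### API

Orientations are given as a unit quaternion [x, y, z, w].
In Python, from rig import * gives the robot as it stands.
- The arm moves only by the tool jog_arm, never from a script. Its argument "motion" is a list of rows, each an object with "delta_rot": the turn, a rotation vector about the tool's x, y, z in rad, a list of three; "slide": the shift along the tool's x, y, z in m, a list of three; "grip": the closure, from 0 (fully open) to 1 (shut). In form: [{"delta_rot": [rx, ry, rz], "slide": [dx, dy, dz], "grip": grip}, ...]. A call has 1 to 20 rows; each row is the pose to reach, as a shift and turn from the pose commanded when the call began, along the tool's axes at that moment; what a row does not reach only later rows make up. A row lasts 1/10 s, in which the tool goes at most 50 mm and 8.59 degrees, less where a joint would pass 70% of its speed; a pose out of reach is approached as far as the arm can. A call with a gripper value outside its range is refused whole. The fingers move at their own pace and stop on an object; the grip force is fixed at half the most. Time passes only in rows, so rows that repeat a pose let the fingers close. It gives the time, the measured TCP pose, the force, the opening and the grip force at its end, in the units of the state.
- read_state(): the state, without advancing time (a new reading comes with each control period).
- camera(name): name is "scene" or "top"; returns the picture (480x640x3 uint8, red, green, blue); there is no depth.
- camera_model(name): a dict with "intrinsics" (3x3 intrinsics, pixels), "k1" (the pictures are not rectified: a ray, as slopes to the right and down, at radius r is drawn at 1 + k1 r^2 times it, then the intrinsics apply), "camera_from_world" (4x4, takes a point from world to camera coordinates). Camera axes: x right, y up, looking along -z (the intrinsics and any distortion apply to the point x, -y, -z); pixel columns grow to the right and rows downward; lengths in m; the calibration is good to about 2 mm. A picture is of the moment at which its call begins. camera_model takes no time and is no camera call.
- sign_off(): hands the job in; it is judged then, once.
Trained networks look in the newest picture that a camera, given by its name, has taken for a name from the list of things; names that differ only in an ending like _2 or _b are one class to them, and where a whole thing is asked for, a point or a joint stands for the part that bears it (a point fixed in the world has none). Each returns a list of dicts, best first, with "confidence" (0 to 1); they miss things now and then, are a little off and sometimes report something else, mostly with a low value. They report only what shows in the picture. A call takes as long as a camera call. They do not tell look-alikes from the thing itself.
- find_in(thing, camera): "xyz" ([x, y, z] in m, in the coordinates of the camera as it stood for that picture, good to about 4 mm: the middle of the surface that is visible of it).
- masks_of(thing, camera): "mask" (480x640 bool, what is visible of it).
The state is a dict: "clock": time; "joints": joint angles; "joint_vel": joint speeds; "joint_efforts": joint torques, N m; "tool_pos": TCP position; "tool_rot": TCP orientation; "contact_force": force on the tool from outside, world axes, zero at the start; "moment": the same for the moment, N m; "grip_width": opening from 0.0 (shut) to 1.0 (fully open); "grip_force": force on a finger pad.
Only numpy, scipy, OpenCV 4.12 (cv2) and the standard library are available. Lean on these libraries where they do the work, as an engineer would, in place of code of your own. Each camera call takes 0.05 s, during which the arm holds its last target. There are 200 camera calls.

## Working session

There is one attempt and no reset: what is moved stays moved. The work goes in short steps, Python scripts to look and compute and a tool call to move; the robot and the scene stay as the last step left them, time stands still between calls to the robot, and variables do not carry over. Pictures are saved under pics/ and viewed, at most 10 in all, crops included, and the job is handed in when it is done.

Besides the shell and the picture viewer there is one more tool, called after "Call:" as name(argument=value, ...), one argument or row to a line, values as JSON. jog_arm: Moves the arm, as the interface text tells. Its arguments: {"type":"object","properties":{"motion":{"type":"array","items":{"type":"object","properties":{"delta_rot":{"type":"array","items":{"type":"number"}},"slide":{"type":"array","items":{"type":"number"}},"grip":{"type":"number"}}}}},"required":["motion"]}

```bash
mkdir -p pics; cat > h.py <<'E'
from rig import *
import numpy as np, cv2
def toworld(p,cam):
    M=np.linalg.inv(np.array(camera_model(cam)["camera_from_world"])); return (M@np.r_[p,1])[:3]
E
python3 - <<'E'
from h import *
for c in("scene","top"):
    cv2.imwrite(f"pics/{c}.png",camera(c)[:,:,::-1])
    M=np.linalg.inv(np.array(camera_model(c)["camera_from_world"]));print(c,M[:3,3].round(3))
for t in "blue_jar red_jar yellow_jar green_jar flat_brush round_brush palette_knife brush_rest paint_tray easel picture patch tape_roll".split():
  for c in("scene","top"):
    try: print(t,c,[(toworld(d["xyz"],c).round(3).tolist(),round(d["confidence"],2)) for d in find_in(t,c)])
    except Exception as e: print(t,c,e)
s=read_state();print(s["clock"],s["tool_pos"],s["tool_rot"],s["grip_width"])
E
```

```text
scene [ 1.21  -0.373  0.817]
top [0.408 0.062 1.617]
blue_jar scene [([0.565, 0.338, 0.066], 0.9)]
blue_jar top [([0.549, 0.352, 0.083], 0.7)]
red_jar scene [([0.454, 0.27, 0.071], 0.89), ([0.588, -0.395, 0.04], 0.63)]
red_jar top [([0.43, 0.285, 0.078], 0.69)]
yellow_jar scene [([0.704, 0.292, 0.079], 0.88), ([0.557, 0.27, 0.069], 0.86), ([0.574, 0.47, 0.067], 0.73)]
yellow_jar top [([0.538, 0.285, 0.079], 0.88), ([0.554, 0.488, 0.099], 0.87), ([0.685, 0.313, 0.095], 0.73)]
green_jar scene [([0.453, 0.346, 0.064], 0.88)]
green_jar top [([0.442, 0.36, 0.082], 0.64)]
flat_brush scene [([0.589, -0.392, 0.037], 0.88)]
flat_brush top [([0.571, -0.387, 0.044], 0.7)]
round_brush scene [([0.534, -0.284, 0.037], 0.76)]
round_brush top [([0.526, -0.276, 0.038], 0.61)]
palette_knife scene [([0.529, -0.339, 0.042], 0.96)]
palette_knife top [([0.509, -0.33, 0.042], 0.62)]
brush_rest scene [([0.53, -0.326, 0.012], 0.8)]
brush_rest top [([0.526, -0.315, 0.009], 0.67)]
paint_tray scene [([0.519, 0.264, 0.029], 0.61)]
paint_tray top [([0.486, 0.328, 0.011], 0.7)]
easel scene [([0.717, 0.001, 0.062], 0.79)]
easel top [([0.692, 0.061, 0.125], 0.81), ([0.551, 0.351, 0.084], 0.41)]
picture scene [([0.622, -0.029, 0.119], 0.72)]
picture top [([0.598, -0.0, 0.109], 0.59)]
patch scene []
patch top [([0.604, -0.0, 0.11], 0.71)]
tape_roll scene [([0.398, 0.033, 0.021], 0.68)]
tape_roll top [([0.403, 0.045, 0.027], 0.62)]
1.4 [0.29481609 0.57924195 0.2500012 ] [ 2.33219046e-01  9.72424226e-01 -4.39396638e-05 -1.23102721e-05] 1.0001731493427606
```

View pics/top.png

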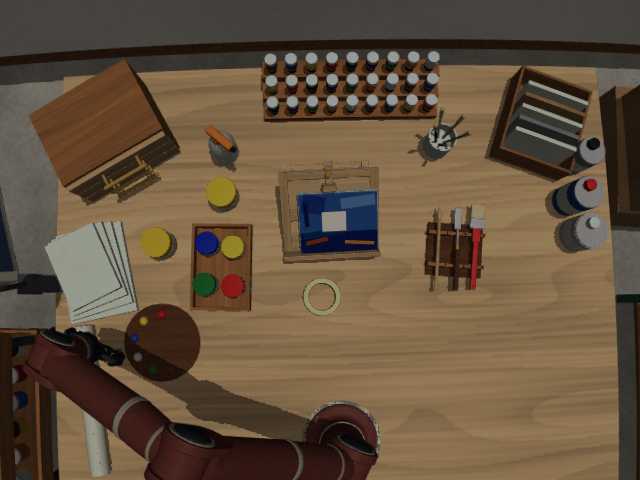

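View pics/scene.png

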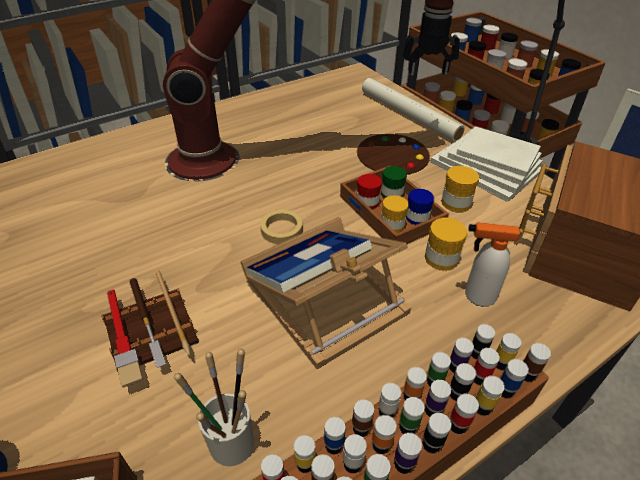

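The top view shows the blue jar at about (207,243), the flat brush (red handle) on the right at (475,245), and the white patch at (334,221). There are two yellow look-alikes outside the tray at (157,243) and (222,192). The scene view agrees. Next I'll refine the targets using rays at the known heights.

```bash
cat >> h.py <<'E'
def ray(uv,cam):
    m=camera_model(cam);M=np.linalg.inv(np.array(m["camera_from_world"]))
    x,y=cv2.undistortPoints(np.array([[uv]],float),np.array(m["intrinsics"]),np.array([m["k1"],0,0,0.]))[0,0]
    return M[:3,3],M[:3,:3]@np.array([x,-y,-1])
def plane(uv,cam,z):
    o,d=ray(uv,cam);return (o+d*(z-o[2])/d[2]).round(4)
def tri(a,b):
    (o,d),(p,e)=ray(a,"top"),ray(b,"scene");d/=np.linalg.norm(d);e/=np.linalg.norm(e)
    t=np.linalg.lstsq(np.c_[d,-e],p-o,rcond=None)[0];q,r=o+t[0]*d,p+t[1]*e
    return ((q+r)/2).round(4),np.linalg.norm(q-r).round(4)
def cen(mask): 
    return np.argwhere(mask)[:,::-1].mean(0)
E
python3 - <<'E'
from h import *
I={c:camera(c) for c in("top","scene")}
H=cv2.cvtColor(I["top"],cv2.COLOR_RGB2HSV)
for t,z in(("blue_jar",.08),("yellow_jar",.08),("flat_brush",.04)):
  for d in masks_of(t,"top"):
    m=d["mask"];(c,wh,a)=cv2.minAreaRect(np.argwhere(m)[:,::-1].astype(np.float32))
    print(t,round(d["confidence"],2),cen(m).round(1),"rect",np.round(c,1),np.round(wh,1),round(a,1),"world",plane(c,"top",z))
def white(c,box):
    x0,y0,x1,y1=box;m=np.zeros((480,640),bool);im=I[c][y0:y1,x0:x1].astype(int)
    m[y0:y1,x0:x1]=(im.min(2)>150)&(im.max(2)-im.min(2)<40);
    return m
m=white("top",(310,200,360,240));r=cv2.minAreaRect(np.argwhere(m)[:,::-1].astype(np.float32));print(r,cen(m),m.sum(),plane(r[0],"top",.11))
for p in cv2.boxPoints(r):print(p,plane(p,"top",.11))
cv2.imwrite("pics/c.png",np.vstack([cv2.resize(I["scene"][210:300,230:390],None,fx=4,fy=3.2,interpolation=2),cv2.resize(I["top"][190:250,390-125:425],None,fx=4,fy=4,interpolation=2)])[:,:,::-1])
E
```

```text
blue_jar 0.62 [207.6 242.9] rect [207.5 242.5] [25. 25.] 90.0 world [0.5526 0.3533 0.08  ]
yellow_jar 0.97 [158.  242.5] rect [158.5 243. ] [34.9 29.1] 26.6 world [0.554  0.4886 0.08  ]
yellow_jar 0.86 [232.9 246.8] rect [233.  246.5] [21. 24.] 90.0 world [0.5402 0.2839 0.08  ]
yellow_jar 0.73 [222.2 193.2] rect [221.9 193.6] [35.3 28.9] 54.5 world [0.6857 0.3134 0.08  ]
((0.0, 0.0), (0.0, 0.0), 0.0) [nan nan] 0 [1.2984 0.9984 0.11  ]
[0. 0.] [1.2984 0.9984 0.11  ]
[0. 0.] [1.2984 0.9984 0.11  ]
[0. 0.] [1.2984 0.9984 0.11  ]
[0. 0.] [1.2984 0.9984 0.11  ]h.py:16: RuntimeWarning: Mean of empty slice.
  return np.argwhere(mask)[:,::-1].mean(0)
  ret = um.true_divide(
```

View pics/c.png

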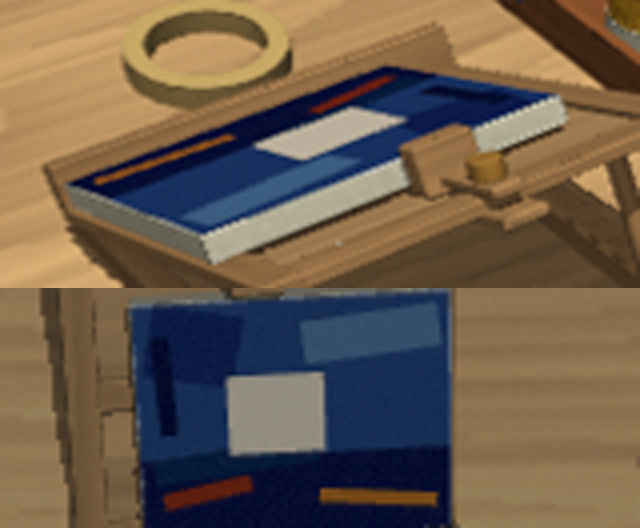

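The crop shows the patch centre at about (334,221) in top and (312.5,251.6) in scene. The picture is nearly square to the robot, with a yaw of about 2°.

```bash
python3 - <<'E'
from h import *
from scipy.spatial.transform import Rotation as R
print("patch",tri((334,221.2),(312.5,251.6)),plane((334,221.2),"top",.11))
I=camera("top");
h=cv2.cvtColor(I,cv2.COLOR_RGB2HSV)[200:295,462:490].astype(int)
m=((h[...,0]<6)|(h[...,0]>174))&(h[...,1]>170)&(h[...,2]>90)
p=np.argwhere(m)[:,::-1]+[462,200];print("handle px",p[:,1].min(),p[:,1].max(),p.mean(0))
for v in(p[:,1].min(),int(p[:,1].mean()),p[:,1].max()):
  u=p[abs(p[:,1]-v)<=1][:,0].mean();print(u,v,plane((u,v),"top",.04))
print("bristle end",plane((478,206),"top",.04), "ferrule",plane((477.5,224),"top",.04))
for t,z in(("palette_knife",.04),("flat_brush",.04)):
  print(t,[(plane(cen(d["mask"]),"top",z),round(d["confidence"],2)) for d in masks_of(t,"top")])
s=read_state();r=R.from_quat(s["tool_rot"]);print(r.as_matrix().round(3))
E
```

```text
patch (array([0.5995, 0.0098, 0.1044]), np.float64(0.0016)) [0.5992 0.0106 0.11  ]
handle px 229 289 [474.60534125 256.07121662]
476.5 229 [ 0.578  -0.3913  0.04  ]
475.0 256 [ 0.5023 -0.3833  0.04  ]
472.3333333333333 289 [ 0.4107 -0.3717  0.04  ]
bristle end [ 0.6431 -0.3991  0.04  ] ferrule [ 0.5921 -0.3949  0.04  ]
palette_knife [(array([0.6716, 0.0485, 0.04  ]), 0.63), (array([ 0.5215, -0.332 ,  0.04  ]), 0.56)]
flat_brush [(array([ 0.5483, -0.3861,  0.04  ]), 0.97)]
[[-0.891  0.453 -0.   ]
 [ 0.453  0.891 -0.   ]
 [ 0.    -0.    -1.   ]]
```

Call:
jog_arm(
  motion=[
    {"slide":[-0.332,-0.085,0.05],"delta_rot":[0,0,0],"grip":1},
    {"slide":[-0.332,-0.085,0.05],"delta_rot":[0,0,0],"grip":1},
    {"slide":[-0.332,-0.085,0.05],"delta_rot":[0,0,0],"grip":1},
    {"slide":[-0.332,-0.085,0.05],"delta_rot":[0,0,0],"grip":1},
    {"slide":[-0.332,-0.085,0.05],"delta_rot":[0,0,0],"grip":1},
    {"slide":[-0.332,-0.085,0.05],"delta_rot":[0,0,0],"grip":1},
    {"slide":[-0.332,-0.085,0.05],"delta_rot":[0,0,0],"grip":1},
    {"slide":[-0.332,-0.085,0.05],"delta_rot":[0,0,0],"grip":1},
    {"slide":[-0.332,-0.085,0.05],"delta_rot":[0,0,0],"grip":1},
    {"slide":[-0.332,-0.085,0.05],"delta_rot":[0,0,0],"grip":1},
    {"slide":[-0.332,-0.085,0.05],"delta_rot":[0,0,0],"grip":1},
    {"slide":[-0.332,-0.085,0.05],"delta_rot":[0,0,0],"grip":1},
  ],
)

```text
clock: 3.0
tool_pos: [0.551, 0.3546, 0.2003]
tool_rot: [0.232, 0.973, 0.0, -0.0]
contact_force: [-0.1, -0.3, 0.0]
grip_width: 0.003
grip_force: 0.0
```

```bash
cat >> h.py <<'E'
def proj(p,cam):
    m=camera_model(cam);q=np.array(m["camera_from_world"])@np.r_[p,1];x,y=q[0]/-q[2],-q[1]/-q[2]
    k=1+m["k1"]*(x*x+y*y);return (np.array(m["intrinsics"])@[x*k,y*k,1])[:2].round(1)
E
python3 - <<'E'
from h import *
s=read_state();p=np.array(s["tool_pos"]);print(s["clock"],p,s["grip_width"],s["joints"])
I=camera("scene");
for d in(0,.019,.032):print(d,proj(p-[0,0,d],"scene"))
u,v=proj(p-[0,0,.03],"scene").astype(int)
cv2.imwrite("pics/d.png",cv2.resize(I[v-75:v+65,u-80:u+80],None,fx=4,fy=4,interpolation=2)[:,:,::-1]);print(u-80,v-75)
E
```

```text
3.0 [0.55096558 0.35464872 0.20031636] 0.0033436616935439535 [-0.59745801  0.66811373 -0.01318513  1.469617    0.008711    1.00354474
  0.49055253]
0 [428.8 152.6]
0.019 [427.5 159.6]
0.032 [426.7 164.2]
346 88
```

View pics/d.png

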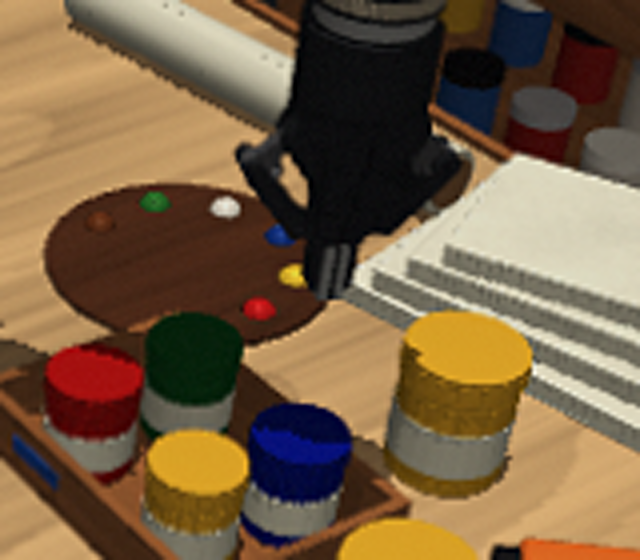

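The closed fingertips show at about (428,162) in scene, which fits 19 mm beyond the TCP. The blue jar is directly below. I'll descend to 20 mm above its lid and hold.

Call:
jog_arm(
  motion=[
    {"slide":[-0.002,0,0.04],"delta_rot":[0,0,0],"grip":1},
    {"slide":[-0.002,0,0.065],"delta_rot":[0,0,0],"grip":1},
    {"slide":[-0.002,0,0.08],"delta_rot":[0,0,0],"grip":1},
    {"slide":[-0.002,0,0.08],"delta_rot":[0,0,0],"grip":1},
    {"slide":[-0.002,0,0.08],"delta_rot":[0,0,0],"grip":1},
    {"slide":[-0.002,0,0.08],"delta_rot":[0,0,0],"grip":1},
    {"slide":[-0.002,0,0.08],"delta_rot":[0,0,0],"grip":1},
  ],
)

```text
clock: 3.75
tool_pos: [0.5547, 0.3526, 0.1217]
tool_rot: [0.233, 0.972, 0.001, 0.001]
contact_force: [0.2, 0.1, -0.7]
grip_width: -0.0
grip_force: 0.0
```

```bash
python3 - <<'E'
from h import *
s=read_state();p=np.array(s["tool_pos"]);print(s["clock"],p)
I=camera("scene");u,v=proj(p-[0,0,.03],"scene").astype(int)
cv2.imwrite("pics/e.png",cv2.resize(I[v-65:v+65,u-80:u+80],None,fx=4,fy=4,interpolation=2)[:,:,::-1]);print(u-80,v-65,proj(p-[0,0,.019],"scene"),proj([.5526,.3533,.08],"scene"))
E
```

```text
3.75 [0.55474162 0.35260455 0.12165651]
342 126 [422.9 187.8] [421.2 194.6]
```

View pics/e.png

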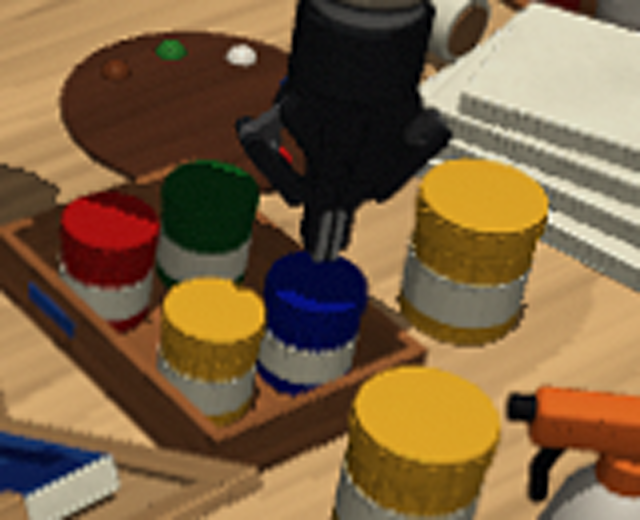

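The fingertips are just above the blue lid, with the lid centre at about (421,195) as predicted. Now I'll hold.

Call:
jog_arm(
  motion=[
    {"slide":[0,0,0],"delta_rot":[0,0,0],"grip":1},
    {"slide":[0,0,0],"delta_rot":[0,0,0],"grip":1},
    {"slide":[0,0,0],"delta_rot":[0,0,0],"grip":1},
    {"slide":[0,0,0],"delta_rot":[0,0,0],"grip":1},
    {"slide":[0,0,0],"delta_rot":[0,0,0],"grip":1},
    {"slide":[0,0,0],"delta_rot":[0,0,0],"grip":1},
    {"slide":[0,0,0],"delta_rot":[0,0,0],"grip":1},
    {"slide":[0,0,0],"delta_rot":[0,0,0],"grip":1},
    {"slide":[0,0,0],"delta_rot":[0,0,0],"grip":1},
    {"slide":[0,0,0],"delta_rot":[0,0,0],"grip":1},
    {"slide":[0,0,0],"delta_rot":[0,0,0],"grip":1},
    {"slide":[0,0,0],"delta_rot":[0,0,0],"grip":1},
    {"slide":[0,0,0],"delta_rot":[0,0,0],"grip":1},
    {"slide":[0,0,0],"delta_rot":[0,0,0],"grip":1},
    {"slide":[0,0,0],"delta_rot":[0,0,0],"grip":1},
    {"slide":[0,0,0],"delta_rot":[0,0,0],"grip":1},
    {"slide":[0,0,0],"delta_rot":[0,0,0],"grip":1},
    {"slide":[0,0,0],"delta_rot":[0,0,0],"grip":1},
    {"slide":[0,0,0],"delta_rot":[0,0,0],"grip":1},
    {"slide":[0,0,0],"delta_rot":[0,0,0],"grip":1},
  ],
)

```text
clock: 5.8
tool_pos: [0.5539, 0.352, 0.12]
tool_rot: [0.233, 0.972, -0.0, -0.0]
contact_force: [-0.0, 0.3, 0.4]
grip_width: -0.005
grip_force: 0.0
```

Call:
jog_arm(
  motion=[
    {"slide":[0,0,0],"delta_rot":[0,0,0],"grip":1},
    {"slide":[0,0,0],"delta_rot":[0,0,0],"grip":1},
    {"slide":[0,0,0],"delta_rot":[0,0,0],"grip":1},
    {"slide":[0,0,0],"delta_rot":[0,0,0],"grip":1},
    {"slide":[0,0,0],"delta_rot":[0,0,0],"grip":1},
    {"slide":[0,0,0],"delta_rot":[0,0,0],"grip":1},
    {"slide":[0,0,0],"delta_rot":[0,0,0],"grip":1},
    {"slide":[0,0,0],"delta_rot":[0,0,0],"grip":1},
    {"slide":[0,0,0],"delta_rot":[0,0,0],"grip":1},
    {"slide":[0,0,0],"delta_rot":[0,0,0],"grip":1},
    {"slide":[0,0,-0.05],"delta_rot":[0,0,0],"grip":1},
    {"slide":[0,0,-0.1],"delta_rot":[0,0,0],"grip":1},
    {"slide":[0,0,-0.15],"delta_rot":[0,0,0],"grip":1},
    {"slide":[0,0,-0.18],"delta_rot":[0,0,0],"grip":1},
    {"slide":[0,0,-0.18],"delta_rot":[0,0,0],"grip":1},
    {"slide":[0,0,-0.18],"delta_rot":[0,0,0],"grip":1},
    {"slide":[0,0,-0.18],"delta_rot":[0,0,0],"grip":1},
    {"slide":[0,0,-0.18],"delta_rot":[0,0,0],"grip":1},
  ],
)

```text
clock: 7.6
tool_pos: [0.5532, 0.3516, 0.2979]
tool_rot: [0.233, 0.972, -0.001, -0.001]
contact_force: [-0.6, -0.4, 0.3]
grip_width: -0.001
grip_force: 0.0
```

```bash
cat >> h.py <<'E'
from scipy.spatial.transform import Rotation as R
def rel(p,Rm):
    s=read_state();r=R.from_quat(s["tool_rot"]);print(s["clock"],np.round(s["tool_pos"],4),np.round(s["joints"],2))
    print("slide",r.inv().apply(np.array(p)-s["tool_pos"]).round(4),"rot",(r.inv()*R.from_matrix(Rm)).as_rotvec().round(4))
def down(a): # radial azimuth a
    c,s=np.cos(a),np.sin(a);return np.array([[-s,c,0],[c,s,0],[0,0,-1]])
E
python3 - <<'E'
from h import *
rel([.54,-.387,.30],down(np.arctan2(-.387,.54)))
E
```

```text
7.6 [0.5532 0.3516 0.2979] [-0.59  0.59 -0.01  1.33  0.01  1.23  0.5 ]
slide [-3.232e-01 -6.643e-01 -3.000e-04] rot [-4.3000e-03  1.6000e-03  1.7219e+00]
```

Call:
jog_arm(
  motion=[
    {"slide":[-0.323,-0.664,0],"delta_rot":[0,0,1.72],"grip":1},
    {"slide":[-0.323,-0.664,0],"delta_rot":[0,0,1.72],"grip":1},
    {"slide":[-0.323,-0.664,0],"delta_rot":[0,0,1.72],"grip":1},
    {"slide":[-0.323,-0.664,0],"delta_rot":[0,0,1.72],"grip":1},
    {"slide":[-0.323,-0.664,0],"delta_rot":[0,0,1.72],"grip":1},
    {"slide":[-0.323,-0.664,0],"delta_rot":[0,0,1.72],"grip":1},
    {"slide":[-0.323,-0.664,0],"delta_rot":[0,0,1.72],"grip":1},
    {"slide":[-0.323,-0.664,0],"delta_rot":[0,0,1.72],"grip":1},
    {"slide":[-0.323,-0.664,0],"delta_rot":[0,0,1.72],"grip":1},
    {"slide":[-0.323,-0.664,0],"delta_rot":[0,0,1.72],"grip":1},
    {"slide":[-0.323,-0.664,0],"delta_rot":[0,0,1.72],"grip":1},
    {"slide":[-0.323,-0.664,0],"delta_rot":[0,0,1.72],"grip":1},
    {"slide":[-0.323,-0.664,0],"delta_rot":[0,0,1.72],"grip":1},
    {"slide":[-0.323,-0.664,0],"delta_rot":[0,0,1.72],"grip":1},
    {"slide":[-0.323,-0.664,0],"delta_rot":[0,0,1.72],"grip":1},
    {"slide":[-0.323,-0.664,0],"delta_rot":[0,0,1.72],"grip":1},
    {"slide":[-0.323,-0.664,0],"delta_rot":[0,0,1.72],"grip":1},
    {"slide":[-0.323,-0.664,0],"delta_rot":[0,0,1.72],"grip":1},
    {"slide":[-0.323,-0.664,0],"delta_rot":[0,0,1.72],"grip":1},
    {"slide":[-0.323,-0.664,0],"delta_rot":[0,0,1.72],"grip":1},
  ],
)

```text
clock: 9.6
tool_pos: [0.5414, -0.3846, 0.3001]
tool_rot: [0.889, 0.459, 0.0, -0.0]
contact_force: [-0.2, -0.2, 0.0]
grip_width: -0.002
grip_force: 0.0
```

```bash
python3 - <<'E'
from h import *
rel([.54,-.387,.079],down(np.arctan2(-.387,.54)))
E
```

```text
9.6 [ 0.5414 -0.3846  0.3001] [ 0.33  0.64  0.48  1.31 -0.3   1.26  0.2 ]
slide [-0.0029  0.0003  0.2211] rot [-0.0001 -0.0008  0.0044]
```

Call:
jog_arm(
  motion=[
    {"slide":[-0.002,0,0.05],"delta_rot":[0,0,0],"grip":1},
    {"slide":[-0.002,0,0.1],"delta_rot":[0,0,0],"grip":1},
    {"slide":[-0.002,0,0.14],"delta_rot":[0,0,0],"grip":1},
    {"slide":[-0.002,0,0.175],"delta_rot":[0,0,0],"grip":1},
    {"slide":[-0.002,0,0.2],"delta_rot":[0,0,0],"grip":1},
    {"slide":[-0.002,0,0.215],"delta_rot":[0,0,0],"grip":1},
    {"slide":[-0.002,0,0.22],"delta_rot":[0,0,0],"grip":1},
    {"slide":[-0.002,0,0.22],"delta_rot":[0,0,0],"grip":1},
    {"slide":[-0.002,0,0.22],"delta_rot":[0,0,0],"grip":1},
    {"slide":[-0.002,0,0.22],"delta_rot":[0,0,0],"grip":1},
  ],
)

```text
clock: 10.6
tool_pos: [0.5403, -0.3886, 0.0818]
tool_rot: [0.889, 0.458, 0.001, 0.001]
contact_force: [-1.0, -0.5, -0.1]
grip_width: -0.001
grip_force: 0.0
```

```bash
python3 - <<'E'
from h import *
s=read_state();p=np.array(s["tool_pos"]);print(s["clock"],p)
I=camera("scene");u,v=proj(p-[0,0,.03],"scene").astype(int)
cv2.imwrite("pics/f.png",cv2.resize(I[v-65:v+65,u-80:u+80],None,fx=4,fy=4,interpolation=2)[:,:,::-1]);print(u-80,v-65,proj(p-[0,0,.019],"scene"),proj([p[0],p[1],.04],"scene"))
E
```

```text
10.6 [ 0.54031363 -0.38862057  0.08180716]
40 265 [119.  327.3] [122.2 334.4]
```

View pics/f.png

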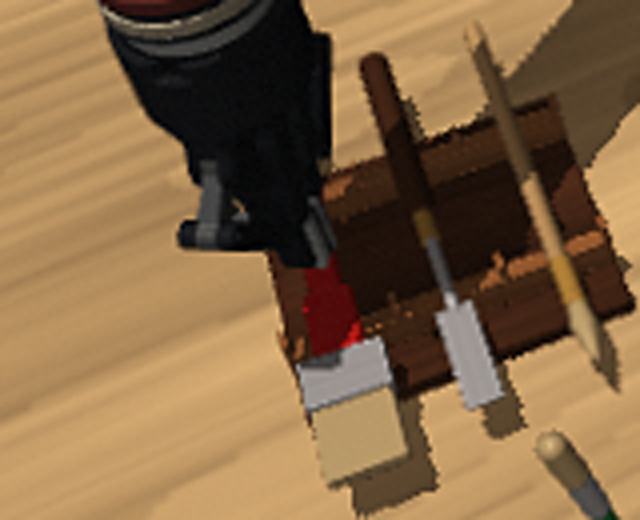

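The fingertips are over the red handle at about crop (318,265), i.e. (119,331), clear of the knife. Now I'll hold, then lift.

Call:
jog_arm(
  motion=[
    {"slide":[0,0,0],"delta_rot":[0,0,0],"grip":1},
    {"slide":[0,0,0],"delta_rot":[0,0,0],"grip":1},
    {"slide":[0,0,0],"delta_rot":[0,0,0],"grip":1},
    {"slide":[0,0,0],"delta_rot":[0,0,0],"grip":1},
    {"slide":[0,0,0],"delta_rot":[0,0,0],"grip":1},
    {"slide":[0,0,0],"delta_rot":[0,0,0],"grip":1},
    {"slide":[0,0,0],"delta_rot":[0,0,0],"grip":1},
    {"slide":[0,0,0],"delta_rot":[0,0,0],"grip":1},
    {"slide":[0,0,0],"delta_rot":[0,0,0],"grip":1},
    {"slide":[0,0,0],"delta_rot":[0,0,0],"grip":1},
    {"slide":[0,0,0],"delta_rot":[0,0,0],"grip":1},
    {"slide":[0,0,0],"delta_rot":[0,0,0],"grip":1},
    {"slide":[0,0,0],"delta_rot":[0,0,0],"grip":1},
    {"slide":[0,0,0],"delta_rot":[0,0,0],"grip":1},
    {"slide":[0,0,0],"delta_rot":[0,0,0],"grip":1},
    {"slide":[0,0,0],"delta_rot":[0,0,0],"grip":1},
    {"slide":[0,0,0],"delta_rot":[0,0,0],"grip":1},
    {"slide":[0,0,0],"delta_rot":[0,0,0],"grip":1},
    {"slide":[0,0,0],"delta_rot":[0,0,0],"grip":1},
    {"slide":[0,0,0],"delta_rot":[0,0,0],"grip":1},
  ],
)

```text
clock: 12.65
tool_pos: [0.5395, -0.3879, 0.08]
tool_rot: [0.889, 0.458, -0.0, 0.0]
contact_force: [-0.4, 0.1, 0.1]
grip_width: -0.003
grip_force: 0.0
```

Call:
jog_arm(
  motion=[
    {"slide":[0,0,0],"delta_rot":[0,0,0],"grip":1},
    {"slide":[0,0,0],"delta_rot":[0,0,0],"grip":1},
    {"slide":[0,0,0],"delta_rot":[0,0,0],"grip":1},
    {"slide":[0,0,0],"delta_rot":[0,0,0],"grip":1},
    {"slide":[0,0,0],"delta_rot":[0,0,0],"grip":1},
    {"slide":[0,0,0],"delta_rot":[0,0,0],"grip":1},
    {"slide":[0,0,0],"delta_rot":[0,0,0],"grip":1},
    {"slide":[0,0,0],"delta_rot":[0,0,0],"grip":1},
    {"slide":[0,0,0],"delta_rot":[0,0,0],"grip":1},
    {"slide":[0,0,0],"delta_rot":[0,0,0],"grip":1},
    {"slide":[0,0,-0.05],"delta_rot":[0,0,0],"grip":1},
    {"slide":[0,0,-0.1],"delta_rot":[0,0,0],"grip":1},
    {"slide":[0,0,-0.15],"delta_rot":[0,0,0],"grip":1},
    {"slide":[0,0,-0.2],"delta_rot":[0,0,0],"grip":1},
    {"slide":[0,0,-0.22],"delta_rot":[0,0,0],"grip":1},
    {"slide":[0,0,-0.22],"delta_rot":[0,0,0],"grip":1},
    {"slide":[0,0,-0.22],"delta_rot":[0,0,0],"grip":1},
    {"slide":[0,0,-0.22],"delta_rot":[0,0,0],"grip":1},
  ],
)

```text
clock: 14.45
tool_pos: [0.5389, -0.387, 0.2977]
tool_rot: [0.889, 0.458, -0.001, -0.002]
contact_force: [-0.6, -0.5, -0.3]
grip_width: 0.002
grip_force: 0.0
```

```bash
python3 - <<'E'
from h import *
n=np.array([-.5,0,.866]);Rm=np.array([[0,.866,.5],[1,0,0],[0,.5,-.866]])
print(np.linalg.det(Rm))
rel(np.array([.5995,.010,.107])+n*.17,Rm)
E
```

```text
0.999956
14.45 [ 0.5389 -0.387   0.2977] [ 0.33  0.64  0.49  1.31 -0.3   1.26  0.21]
slide [ 0.3089 -0.2503  0.0447] rot [-0.5107  0.1606 -0.6061]
```

Call:
jog_arm(
  motion=[
    {"slide":[0.309,-0.25,0.045],"delta_rot":[-0.511,0.161,-0.606],"grip":1},
    {"slide":[0.309,-0.25,0.045],"delta_rot":[-0.511,0.161,-0.606],"grip":1},
    {"slide":[0.309,-0.25,0.045],"delta_rot":[-0.511,0.161,-0.606],"grip":1},
    {"slide":[0.309,-0.25,0.045],"delta_rot":[-0.511,0.161,-0.606],"grip":1},
    {"slide":[0.309,-0.25,0.045],"delta_rot":[-0.511,0.161,-0.606],"grip":1},
    {"slide":[0.309,-0.25,0.045],"delta_rot":[-0.511,0.161,-0.606],"grip":1},
    {"slide":[0.309,-0.25,0.045],"delta_rot":[-0.511,0.161,-0.606],"grip":1},
    {"slide":[0.309,-0.25,0.045],"delta_rot":[-0.511,0.161,-0.606],"grip":1},
    {"slide":[0.309,-0.25,0.045],"delta_rot":[-0.511,0.161,-0.606],"grip":1},
    {"slide":[0.309,-0.25,0.045],"delta_rot":[-0.511,0.161,-0.606],"grip":1},
    {"slide":[0.309,-0.25,0.045],"delta_rot":[-0.511,0.161,-0.606],"grip":1},
    {"slide":[0.309,-0.25,0.045],"delta_rot":[-0.511,0.161,-0.606],"grip":1},
    {"slide":[0.309,-0.25,0.045],"delta_rot":[-0.511,0.161,-0.606],"grip":1},
    {"slide":[0.309,-0.25,0.045],"delta_rot":[-0.511,0.161,-0.606],"grip":1},
  ],
)

```text
clock: 15.85
tool_pos: [0.5156, 0.0071, 0.2551]
tool_rot: [0.684, 0.682, 0.183, 0.186]
contact_force: [-1.0, 0.5, 0.2]
grip_width: -0.001
grip_force: 0.0
```

```bash
python3 - <<'E'
from h import *
n=np.array([-.5,0,.866]);Rm=np.array([[0,.866,.5],[1,0,0],[0,.5,-.866]])
rel(np.array([.5995,.010,.108])+n*.039,Rm)
E
```

```text
15.85 [0.5156 0.0071 0.2551] [-0.37  0.25  0.36  2.21 -0.36  0.17  0.3 ]
slide [ 0.0034 -0.0014  0.1303] rot [ 0.0039  0.0039 -0.0015]
```

Call:
jog_arm(
  motion=[
    {"slide":[0.002,-0.001,0.04],"delta_rot":[0,0,0],"grip":1},
    {"slide":[0.002,-0.001,0.07],"delta_rot":[0,0,0],"grip":1},
    {"slide":[0.002,-0.001,0.095],"delta_rot":[0,0,0],"grip":1},
    {"slide":[0.002,-0.001,0.115],"delta_rot":[0,0,0],"grip":1},
    {"slide":[0.002,-0.001,0.125],"delta_rot":[0,0,0],"grip":1},
    {"slide":[0.002,-0.001,0.13],"delta_rot":[0,0,0],"grip":1},
    {"slide":[0.002,-0.001,0.13],"delta_rot":[0,0,0],"grip":1},
    {"slide":[0.002,-0.001,0.13],"delta_rot":[0,0,0],"grip":1},
    {"slide":[0.002,-0.001,0.13],"delta_rot":[0,0,0],"grip":1},
    {"slide":[0.002,-0.001,0.13],"delta_rot":[0,0,0],"grip":1},
  ],
)

```text
clock: 16.85
tool_pos: [0.5881, 0.0108, 0.1575]
tool_rot: [0.686, 0.684, 0.175, 0.176]
contact_force: [-0.1, 0.3, -0.5]
grip_width: 0.0
grip_force: 0.0
```

```bash
python3 - <<'E'
from h import *
n=np.array([-.5,0,.866]);Rm=np.array([[0,.866,.5],[1,0,0],[0,.5,-.866]])
rel(np.array([.5995,.010,.108])+n*.039,Rm)
s=read_state();p=np.array(s["tool_pos"])
I=camera("scene");u,v=312,240
cv2.imwrite("pics/g.png",cv2.resize(I[v-65:v+65,u-80:u+80],None,fx=4,fy=4,interpolation=2)[:,:,::-1]);print(u-80,v-65,proj(p-n*.019,"scene"),proj(p-n*.039,"scene"))
E
```

```text
16.85 [0.5881 0.0108 0.1575] [-0.15  0.51  0.1   2.13 -1.36  0.01  1.29]
slide [-0.0008 -0.0146  0.0099] rot [-0.0221  0.0029 -0.0016]
232 175 [312.8 237.9] [315.4 247. ]
```

View pics/g.png

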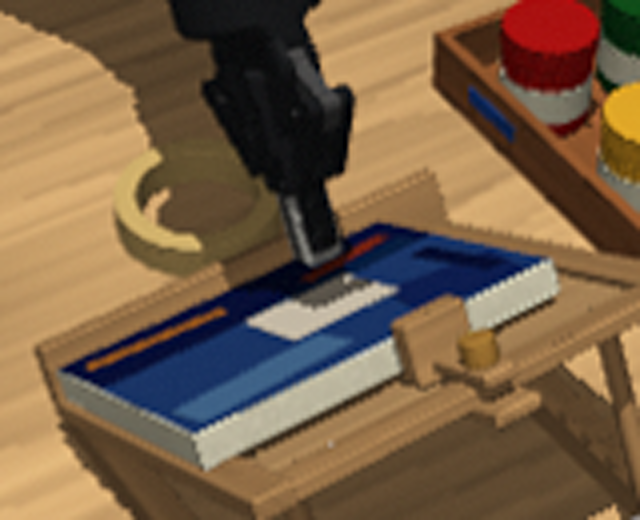

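The tips stop about 15 mm short of the patch: joints 5 and 6 are at their limits because the 30° tilt is too much here. I'll back off and use less tilt.

Call:
jog_arm(
  motion=[
    {"slide":[0,0,-0.03],"delta_rot":[0.06,0,0],"grip":1},
    {"slide":[0,0,-0.06],"delta_rot":[0.14,0,0],"grip":1},
    {"slide":[0,0,-0.06],"delta_rot":[0.24,0,0],"grip":1},
    {"slide":[0,0,-0.06],"delta_rot":[0.24,0,0],"grip":1},
    {"slide":[0,0,-0.06],"delta_rot":[0.24,0,0],"grip":1},
    {"slide":[0,0,-0.06],"delta_rot":[0.24,0,0],"grip":1},
    {"slide":[0,0,-0.06],"delta_rot":[0.24,0,0],"grip":1},
  ],
)

```text
clock: 17.6
tool_pos: [0.5586, 0.0117, 0.2085]
tool_rot: [0.701, 0.701, 0.091, 0.092]
contact_force: [-1.3, 0.4, -0.6]
grip_width: -0.0
grip_force: 0.0
```

```bash
cat >> h.py <<'E'
def patchgo(tiltdeg,back=0,P=(.5995,.010,.1075)):
    n=np.array([-.5,0,.866]);t=np.radians(tiltdeg);z=np.array([np.sin(t),0,-np.cos(t)])
    Rm=np.c_[[0,1,0],np.cross(z,[0,1,0]),z]
    rel(np.array(P)+n*.02-z*(.019+back),Rm)
E
python3 - <<'E'
from h import *
patchgo(17);patchgo(17,.05)
E
```

```text
17.6 [0.5586 0.0117 0.2085] [-0.64  0.56  0.87  1.97 -0.77  0.65  0.68]
slide [-0.0016  0.0077  0.0698] rot [-0.037   0.0012 -0.0001]
17.6 [0.5586 0.0117 0.2085] [-0.64  0.56  0.87  1.97 -0.77  0.65  0.68]
slide [-0.0017  0.0058  0.0198] rot [-0.037   0.0012 -0.0001]
```

Call:
jog_arm(
  motion=[
    {"slide":[-0.001,0.003,0.02],"delta_rot":[-0.02,0,0],"grip":1},
    {"slide":[-0.001,0.006,0.045],"delta_rot":[-0.035,0,0],"grip":1},
    {"slide":[-0.001,0.008,0.06],"delta_rot":[-0.035,0,0],"grip":1},
    {"slide":[-0.001,0.008,0.066],"delta_rot":[-0.035,0,0],"grip":1},
    {"slide":[-0.001,0.008,0.066],"delta_rot":[-0.035,0,0],"grip":1},
    {"slide":[-0.001,0.008,0.066],"delta_rot":[-0.035,0,0],"grip":1},
    {"slide":[-0.001,0.008,0.066],"delta_rot":[-0.035,0,0],"grip":1},
    {"slide":[-0.001,0.008,0.066],"delta_rot":[-0.035,0,0],"grip":1},
  ],
)

```text
clock: 18.4
tool_pos: [0.5845, 0.01, 0.1486]
tool_rot: [0.699, 0.699, 0.104, 0.106]
contact_force: [-0.8, -0.7, -0.7]
grip_width: 0.001
grip_force: 0.0
```

```bash
python3 - <<'E'
from h import *
patchgo(17)
I=camera("scene");u,v=312,240
cv2.imwrite("pics/i.png",cv2.resize(I[v-65:v+65,u-80:u+80],None,fx=4,fy=4,interpolation=2)[:,:,::-1])
E
```

```text
18.4 [0.5845 0.01   0.1486] [-0.52  0.64  0.7   1.99 -0.94  0.5   0.83]
slide [ 0.     -0.0022  0.0051] rot [0.0005 0.0029 0.0006]
```

View pics/i.png

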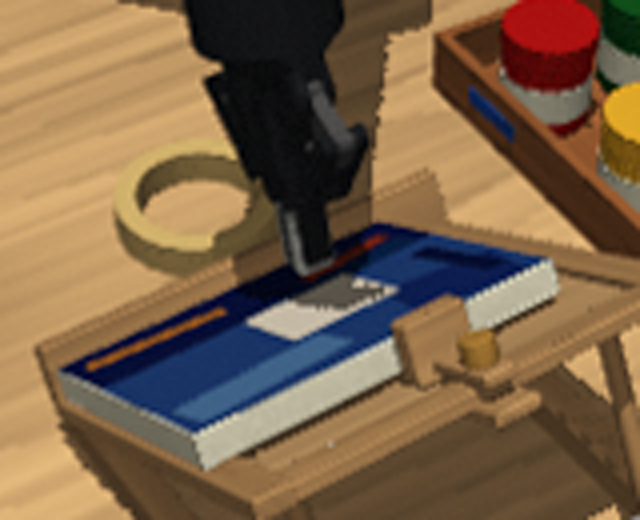

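The tips are in front of the patch at crop (315,272), about 4 mm further out than wanted. I'll make a small correction and hold.

Call:
jog_arm(
  motion=[
    {"slide":[0,-0.001,0.004],"delta_rot":[0,0,0],"grip":1},
    {"slide":[0,-0.001,0.004],"delta_rot":[0,0,0],"grip":1},
    {"slide":[0,-0.001,0.004],"delta_rot":[0,0,0],"grip":1},
    {"slide":[0,-0.001,0.004],"delta_rot":[0,0,0],"grip":1},
    {"slide":[0,-0.001,0.004],"delta_rot":[0,0,0],"grip":1},
    {"slide":[0,-0.001,0.004],"delta_rot":[0,0,0],"grip":1},
  ],
)

```text
clock: 19.05
tool_pos: [0.5846, 0.0099, 0.1437]
tool_rot: [0.699, 0.699, 0.103, 0.105]
contact_force: [-0.1, -0.3, -0.3]
grip_width: 0.001
grip_force: 0.0
```

```bash
python3 - <<'E'
from h import *
patchgo(17)
s=read_state();p=np.array(s["tool_pos"]);tip=p+R.from_quat(s["tool_rot"]).apply([0,0,.019]);n=np.array([-.5,0,.866]);P=np.array([.5995,.010,.1075])
d=(tip-P)@n;print("dist",d,"lateral",tip-P-d*n,proj(tip,"scene"))
E
```

```text
19.05 [0.5846 0.0099 0.1437] [-0.51  0.64  0.69  2.   -0.95  0.49  0.84]
slide [ 0.0001 -0.0008  0.0005] rot [-0.0007  0.0032  0.0006]
dist 0.02031692986009733 lateral [ 0.00079627 -0.00016759  0.00046077] [310.5 241.5]
```

Call:
jog_arm(
  motion=[
    {"slide":[0,0,0],"delta_rot":[0,0,0],"grip":1},
    {"slide":[0,0,0],"delta_rot":[0,0,0],"grip":1},
    {"slide":[0,0,0],"delta_rot":[0,0,0],"grip":1},
    {"slide":[0,0,0],"delta_rot":[0,0,0],"grip":1},
    {"slide":[0,0,0],"delta_rot":[0,0,0],"grip":1},
    {"slide":[0,0,0],"delta_rot":[0,0,0],"grip":1},
    {"slide":[0,0,0],"delta_rot":[0,0,0],"grip":1},
    {"slide":[0,0,0],"delta_rot":[0,0,0],"grip":1},
    {"slide":[0,0,0],"delta_rot":[0,0,0],"grip":1},
    {"slide":[0,0,0],"delta_rot":[0,0,0],"grip":1},
    {"slide":[0,0,0],"delta_rot":[0,0,0],"grip":1},
    {"slide":[0,0,0],"delta_rot":[0,0,0],"grip":1},
    {"slide":[0,0,0],"delta_rot":[0,0,0],"grip":1},
    {"slide":[0,0,0],"delta_rot":[0,0,0],"grip":1},
    {"slide":[0,0,0],"delta_rot":[0,0,0],"grip":1},
    {"slide":[0,0,0],"delta_rot":[0,0,0],"grip":1},
    {"slide":[0,0,0],"delta_rot":[0,0,0],"grip":1},
    {"slide":[0,0,0],"delta_rot":[0,0,0],"grip":1},
    {"slide":[0,0,0],"delta_rot":[0,0,0],"grip":1},
    {"slide":[0,0,0],"delta_rot":[0,0,0],"grip":1},
  ],
)

```text
clock: 21.05
tool_pos: [0.5845, 0.0099, 0.1437]
tool_rot: [0.699, 0.699, 0.103, 0.105]
contact_force: [-0.0, -0.1, -0.2]
grip_width: -0.004
grip_force: 0.0
```

Call:
jog_arm(
  motion=[
    {"slide":[0,0,0],"delta_rot":[0,0,0],"grip":1},
    {"slide":[0,0,0],"delta_rot":[0,0,0],"grip":1},
    {"slide":[0,0,0],"delta_rot":[0,0,0],"grip":1},
    {"slide":[0,0,0],"delta_rot":[0,0,0],"grip":1},
    {"slide":[0,0,0],"delta_rot":[0,0,0],"grip":1},
    {"slide":[0,0,0],"delta_rot":[0,0,0],"grip":1},
    {"slide":[0,0,0],"delta_rot":[0,0,0],"grip":1},
    {"slide":[0,0,0],"delta_rot":[0,0,0],"grip":1},
    {"slide":[0,0,0],"delta_rot":[0,0,0],"grip":1},
    {"slide":[0,0,0],"delta_rot":[0,0,0],"grip":1},
  ],
)

```text
clock: 22.05
tool_pos: [0.5846, 0.01, 0.1437]
tool_rot: [0.699, 0.699, 0.103, 0.105]
contact_force: [-0.5, -0.0, 0.2]
grip_width: 0.002
grip_force: 0.0
```

```bash
python3 -c "
from h import *
patchgo(17);print(sign_off())"
```

```text
22.05 [0.5846 0.01   0.1437] [-0.51  0.64  0.69  2.   -0.95  0.49  0.84]
slide [ 0.     -0.0008  0.0005] rot [-0.0008  0.0031  0.0006]
the job is handed in; nothing more can be done
None
```

I pointed at the blue jar, then the flat brush, then the white patch, each from about 2 cm for at least 2 s with no sign of contact, and handed the job in at 22 s still pointing at the patch; the first approach to the patch stopped about 15 mm off at joint limits, so I backed off and used a 17° tilt instead of 30°.

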